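# Seat the bolt-circle gauge plate in the V fixture and clamp it

## Task

On the wheel-inspection bench, take the black gauge plate with the blue bar handle, set it flat on the V fixture's steel base plate in front of the V, and slide it in until it bears firmly against both faces of the V at once; hold it there a moment with an even push of about 12 N, and never put more than 13 N on either face. Then, with the plate still fully home, swing the red handle of the toggle clamp all the way down so that its rubber foot holds the plate, let go, and leave everything else on the bench where it is.

Things in the scene. Friction and masses are not known exactly. Their poses are not given: they have to be found in the camera images.
- gauge_plate_centre (a point): the gauge plate to be seated: a black round disc 110 mm across and 22 mm thick, about 0.6 kg, flat underneath, with a blue upright bar handle across the middle of its top. The point is the disc's centre at half its thickness (11 mm above its underside); z up through the disc, x along the bar handle
- plate_handle (a point): the middle of the blue bar handle, 18 mm above the disc's top face and 29 mm above the disc's centre. The bar is 50 mm long (plate x), 14 mm thick (plate y, the way to grip it) and rises 36 mm from the disc's top
- gauge_plate: the same gauge plate; origin at the centre of its underside, x along the bar handle, z up
- fixture: V fixture fixed to the bench: oiled, slippery steel base plate 340 x 170 x 20 mm, on it a 90 degree V of two upright faces, behind that a toggle clamp. Origin at bench level under the apex where the lines of the faces meet; x points into the V (the way to push), y left of that, z up. Base plate top z = 20 mm, from x = -218 to +122 mm. A seated plate's centre is at x = -77.8, y = 0, z = 31 mm
- in_front (a point): point on the base plate's top in front of the V, on its middle plane, 150 mm before the apex (72 mm before the seat), axes as the fixture's: a good place to set the plate down. A plate lying flat with its centre 6 to 87 mm before the seat and within 30 mm of the middle plane counts as in front of the V; it is then free of both faces
- jaw_left: left (+y) face block of the V: aluminium-coloured, 75 mm long, 25 mm thick, top 40 mm above the bench (2 mm below the top of a plate on the base). Origin on the face at base-plate level where a seated plate touches it; its x points into the block, square to the face, 45 degrees to the left of the fixture's x
- jaw_right: right (-y) face block of the V, the mirror image; its x points into the block, 45 degrees to the right of the fixture's x
- clamp_handle (a joint): angle of the clamp's red handle: 0 = fully raised (46 degrees above level), 0.81 = fully down on its stop, level, clamped. Starts at 0. Takes about 3 to 6 N down on the grip, snaps over centre at 0.77, stays where left. As it goes down, the clamp bar (raised, leaning back) swings over the V and sets its foot on the plate's top, 43 mm from the centre towards the apex
- clamp_grip (a point): the middle of the handle's red grip, which is a round bar 18 mm thick and about 100 mm long; this point is on the grip's axis, 90 mm out from the handle's pivot and moves with the handle. When the handle is fully down it lies 69 mm above the bench
- clamp_pivot (a point): the handle's pivot, 65 mm above the bench on the fixture's middle plane, 77 mm behind the apex; the handle turns in the vertical plane of the fixture's x, its grip pointing away from the V (+x)
- clamp_foot: the clamp's sprung rubber foot, 14 mm across; presses with about 3 N on a 22 mm thick plate when clamped
- knob_plate_centre (a point): the bolt-circle gauge plate that stays where it is: black disc 92 mm across, 22 mm thick, with a round bare-steel knob (28 mm across, top 56 mm above the bench) instead of a bar; point at half the disc's thickness. It and the blue-handled plate may stand in either of two places
- bore_gauge: dial bore gauge lying on the bench, 340 mm long; origin under its middle, x along its rod towards the dial
- caliper: digital caliper lying flat, 235 mm long, 13 mm thick; origin under its middle
- plug_gauge: steel plug gauge standing upright, 64 mm across, 95 mm high with its 24 mm handle on top; origin at its underside
- setting_ring: steel setting ring lying flat, 80 mm outside, 20 mm high; origin at its underside
- hex_key: black hex key lying flat, 110 mm long; origin under its long leg
- dial_indicator: loose dial indicator lying face up, 58 mm across, 22 mm thick; origin under its dial
Things that resemble listed ones, but are neither listed nor needed, are in the scene too. Leave any white look-alike of the gauge_plate alone.

How it is judged (in metres and radians):
On the way, in this order (a step that is already met when the one before it is completed fails the run):
1. the gauge plate is flat on the base plate in front of the V, touching neither face (its centre 6 mm or more short of the seat) (x of gauge_plate_centre in the frame of fixture between -0.165 and -0.084 m and y of gauge_plate_centre in the frame of fixture between -0.03 and 0.03 m and z of gauge_plate_centre in the frame of fixture between 0.0285 and 0.0335 m and angle between gauge_plate_centre's own z axis and vertical below 0.05 rad and contact force between gauge_plate and jaw_left below 0.1 N and contact force between gauge_plate and jaw_right below 0.1 N), for 0.1 s.
2. the gauge plate is pressed home against both faces of the V at once, at least 3.5 N on each, with the clamp still open (x of gauge_plate_centre in the frame of fixture between -0.0793 and -0.0763 m and y of gauge_plate_centre in the frame of fixture between -0.0015 and 0.0015 m and z of gauge_plate_centre in the frame of fixture between 0.0285 and 0.0335 m and contact force between gauge_plate and jaw_left above 3.5 N and contact force between gauge_plate and jaw_right above 3.5 N and value of joint clamp_handle below 0.4 rad), for 0.3 s.
At the end, for the whole second after the job is handed in: the plate lies flat on the base plate, its centre within 1.5 mm of the seat along and across the V, at rest; the clamp handle is fully down (over 0.78 rad) and the rubber foot bears on the plate (over 1.5 N) (x of gauge_plate_centre in the frame of fixture between -0.0793 and -0.0763 m and y of gauge_plate_centre in the frame of fixture between -0.0015 and 0.0015 m and z of gauge_plate_centre in the frame of fixture between 0.029 and 0.033 m and angle between gauge_plate_centre's own z axis and vertical below 0.03 rad and value of joint clamp_handle above 0.78 rad and contact force between clamp_foot and gauge_plate above 1.5 N and linear speed of gauge_plate below 0.01 m/s); the robot touches nothing.
It fails at once if a face of the V takes more than 13 N from the plate (contact force between gauge_plate and jaw_left above 13 N or contact force between gauge_plate and jaw_right above 13 N).
It fails at once if another thing on the bench is shifted by more than 20 mm (distance of any of knob_plate_centre, bore_gauge, caliper, plug_gauge, setting_ring, hex_key, dial_indicator from where it was at the start of the episode above 0.02 m).
It also fails if it takes over 58 s, if anything falls off the work surface, if the arm or the gripper's body presses on something with over 40 N, if the wrist force passes 120 N, or if a joint passes its speed limit or range.

## Robot

A 6-joint arm with a two-finger parallel gripper is mounted at the origin on the work surface. World frame = base frame: x ahead of the robot, y to its left, z up, the work surface at z = 0. Lengths are in m, angles in degrees, forces in N, time in s.
With the tool pointing down it reaches from about 0.375 to 0.75 m from the base axis. Payload 9 kg.
Tool frame: the origin (TCP) lies midway between the tips of the shut fingers; the grasp point (between the pads) lies 19 mm behind it; z points along the fingers, y is the line along which they close (so a half turn about z gives the same grasp; the last joint's range is limited). The gripper opens to 85 mm and grips with 20 to 120 N. Pads are 22 mm wide; open, the fingers measure 114 mm over their backs; the gripper's body (76 mm by 85 mm) begins 54 mm behind the grasp point. The pads swing forward as they close: fully open they stand 13 mm farther back than shut.
Start: joints at [-80.884, 5.964, 5.575, 89.605, 0, 77.527], TCP at [0.221, -0.558, 0.203] pointing down, gripper open.
Joint ranges: [-171.21, 171.21], [-48.23, 106.86], [-62.78, 66.21], [-105.2, 120.99], [-86.42, 89.51], [-180, 180]. Speed limits (degrees/s): [127.2, 127.2, 147.25, 180, 180, 180].

## Interface

Orientations are given as a 3x3 rotation matrix whose columns are the frame's x, y, z axes.
In Python, from rig import env, viewer, models gives the robot as it stands.
- The arm moves only by the tool apply_moves, never from a script. Its argument "deltas" is a list that holds one entry, the list of rows, each a list of 5 numbers: the closure, from -1 (fully open) to 1 (shut), so that 0 is half open, then the shift along the tool's x, y, z in cm, then the turn about the tool's z in rad. A call has 1 to 8 rows; each row shifts and turns the commanded pose from where the row before left it, along the tool's axes as they then stand; what a row does not reach is not made up. A row lasts 1/8 s, in which the tool goes at most 62.5 mm and 10.7 degrees, less where a joint would pass 70% of its speed; a pose out of reach is approached as far as the arm can. A call with a gripper value outside its range is refused whole. The fingers move at their own pace and stop on an object; "grip_force" is the grip in N (left out, the last holds). Time passes only in rows, so rows that do not move let the fingers close. It gives the time, the measured TCP pose, the force, the opening and the grip force at its end, in the units of the state.
- env.observe(): the state, without advancing time (a new reading comes with each control period).
- viewer.camera(name): name is "scene" or "top" or "wrist"; returns a dict with "pixels" (384x512x3 uint8, blue, green, red), "mtx" (3x3 intrinsics, pixels), "k1" (the pictures are not rectified: a ray, as slopes to the right and down, at radius r is drawn at 1 + k1 r^2 times it, then the intrinsics apply), "R" (3x3) and "t" (3): a world point X has camera coordinates R X + t; the wrist camera has in their place "hand_eye" (4x4, takes a point from camera to tool coordinates, whose origin is the TCP and whose axes are the flange's). Camera axes: x right, y down, z forward; pixel columns grow to the right and rows downward; lengths in m; the calibration is good to about 2 mm. A picture is of the moment at which its call begins: read the wrist's pose just before it. There is no depth.
- env.job_done(): hands the job in; it is judged then, once.
Trained networks look in a picture, given as the dict that the camera call returned (one of the last four; its "shot" number tells which), for a name from the list of things; names that differ only in an ending like _2 or _b are one class to them, and where a whole thing is asked for, a point or a joint stands for the part that bears it (a point fixed in the world has none). Each returns a list of dicts, best first, with "score" (0 to 1); they miss things now and then, are a little off and sometimes report something else, mostly with a low value. They report only what shows in the picture. A call takes as long as a camera call. They do not tell look-alikes from the thing itself.
- models.regions_of(picture, target): "pixels" (384x512 bool, what is visible of it) and "at" ([row, column] in pixels, amid what is visible of it).
The state is a dict: "clock": time; "qpos": joint angles; "joint_vel": joint speeds; "joint_torque": joint torques, N m; "ee_pos": TCP position; "eef_rot": TCP orientation; "ft_force": force on the tool from outside, world axes, zero at the start; "wrist_torque": the same for the moment, N m; "grip_width": finger opening in m; "grasp_force": force on a finger pad.
Only numpy, scipy, OpenCV 4.12 (cv2) and the standard library are available. Lean on these libraries where they do the work, as an engineer would, in place of code of your own. Each camera call takes 0.05 s, during which the arm holds its last target. There are 200 camera calls.

## Working session

There is one attempt and no reset: what is moved stays moved. The work goes in short steps, Python scripts to look and compute and a tool call to move; the robot and the scene stay as the last step left them, time stands still between calls to the robot, and variables do not carry over. Pictures are saved under pics/ and viewed, at most 10 in all, crops included, and the job is handed in when it is done.

Besides the shell and the picture viewer there is one more tool, called after "Request:" by a JSON object that holds its "name" and its "arguments". apply_moves: Moves the arm, as the interface text tells. Its arguments: {"type":"object","properties":{"deltas":{"type":"array","items":{"type":"array","items":{"type":"array","items":{"type":"number"}}}},"grip_force":{"type":"number"}},"required":["deltas"]}

```bash
mkdir -p pics
cat > h.py <<'E'
import numpy as np, cv2
from rig import env, viewer, models
def rays(c,px,s=None):
    """px list of (col,row) -> origin, dirs in world"""
    px=np.array(px,float).reshape(-1,1,2)
    D=np.array([c['k1'],0,0,0,0],float)
    u=cv2.undistortPoints(px,np.array(c['mtx']),D).reshape(-1,2)
    d=np.c_[u,np.ones(len(u))]
    if 'hand_eye' in c:
        H=np.array(c['hand_eye']);R=np.array(s['eef_rot'])@H[:3,:3];o=np.array(s['eef_rot'])@H[:3,3]+s['ee_pos']
        return o,d@R.T
    R=np.array(c['R']);return -R.T@np.array(c['t']),d@R
def atz(c,px,z,s=None):
    o,d=rays(c,px,s);return o+d*((z-o[2])/d[:,2])[:,None]
def proj(c,P,s=None):
    P=np.array(P,float).reshape(-1,3)
    if 'hand_eye' in c:
        H=np.array(c['hand_eye']);Rt=np.array(s['eef_rot']);Rc=(Rt@H[:3,:3]).T;t=-Rc@(Rt@H[:3,3]+s['ee_pos'])
    else: Rc,t=np.array(c['R']),np.array(c['t'])
    return cv2.projectPoints(P,cv2.Rodrigues(Rc)[0],t,np.array(c['mtx']),np.array([c['k1'],0,0,0,0],float))[0].reshape(-1,2)
E
python3 - <<'E'
from h import *
print(env.observe())
for n in('scene','top'):
    c=viewer.camera(n);cv2.imwrite(f'pics/{n}0.png',c['pixels'])
    print(n,np.array(c.get('R')).round(3).tolist(),c.get('t'))
    for t in('gauge_plate','plate_handle','fixture','jaw_left','jaw_right','clamp_grip','clamp_foot','knob_plate_centre'):
        print(t,[(round(r['score'],2),np.round(r['at']).tolist(),int(r['pixels'].sum())) for r in models.regions_of(c,t)])
E
```

```text
{'clock': 0.0, 'qpos': array([-8.08854890e+01,  5.99965257e+00,  5.52474977e+00,  8.96059707e+01,
       -9.22794583e-04,  7.75263976e+01]), 'joint_vel': array([ 0.01427903,  0.09484465, -0.03251186, -0.01373002,  0.05450254,
        0.00768709]), 'joint_torque': array([-1.43096945e-04, -5.56924868e+01,  5.03652298e+01,  1.68295694e-02,
       -3.77784681e-04, -1.75703111e-06]), 'ee_pos': array([ 0.22069488, -0.55750716,  0.20188962]), 'eef_rot': array([[ 9.29852868e-01,  3.67931498e-01, -2.39496735e-04],
       [ 3.67931463e-01, -9.29851872e-01,  1.39113419e-03],
       [ 2.89145598e-04, -1.38166850e-03, -9.99999004e-01]]), 'ft_force': array([-0.43142245, -0.23763339, -0.25573637]), 'wrist_torque': array([-0.01574946,  0.05299554,  0.01385668]), 'grasp_force': 0.0, 'grip_width': 0.08514965488410031}
scene [[0.881, 0.472, -0.012], [0.264, -0.514, -0.816], [-0.392, 0.716, -0.578]] [-0.43080827 -0.07478445  1.33978462]
gauge_plate [(0.96, [261.0, 130.0], 1080), (0.8, [270.0, 193.0], 1212), (0.62, [301.0, 88.0], 1531), (0.16, [202.0, 275.0], 3630)]
plate_handle [(0.81, [276.0, 194.0], 1
[... 267 characters left out ...]

knob_plate_centre [(0.93, [293.0, 236.0], 1107), (0.67, [200.0, 274.0], 3849)]
top [[0.004, -1.0, 0.002], [-0.981, -0.004, -0.195], [0.195, -0.001, -0.981]] [-0.07416404  0.53874524  1.68381165]
gauge_plate [(0.83, [250.0, 335.0], 529), (0.8, [206.0, 328.0], 609)]
plate_handle [(0.98, [251.0, 334.0], 520), (0.85, [246.0, 375.0], 450), (0.79, [208.0, 327.0], 627), (0.51, [233.0, 303.0], 202)]
fixture [(0.6, [197.0, 224.0], 3821)]
jaw_left [(0.74, [155.0, 145.0], 245), (0.47, [202.0, 222.0], 115)]
jaw_right [(0.58, [182.0, 217.0], 116)]
clamp_grip [(0.57, [184.0, 173.0], 136)]
clamp_foot [(0.57, [134.0, 207.0], 425)]
knob_plate_centre [(0.86, [171.0, 324.0], 401), (0.18, [135.0, 297.0], 163)]
```

Run:
```python
import cv2
a=cv2.imread('pics/scene0.png')[110:360,30:350];cv2.imwrite('pics/s0c.png',cv2.resize(a,None,fx=2.4,fy=2.4,interpolation=cv2.INTER_CUBIC))
a=cv2.imread('pics/top0.png')[100:290,120:400];cv2.imwrite('pics/t0c.png',cv2.resize(a,None,fx=2.8,fy=2.8,interpolation=cv2.INTER_CUBIC))
```

```text
(no output)
```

View pics/s0c.png

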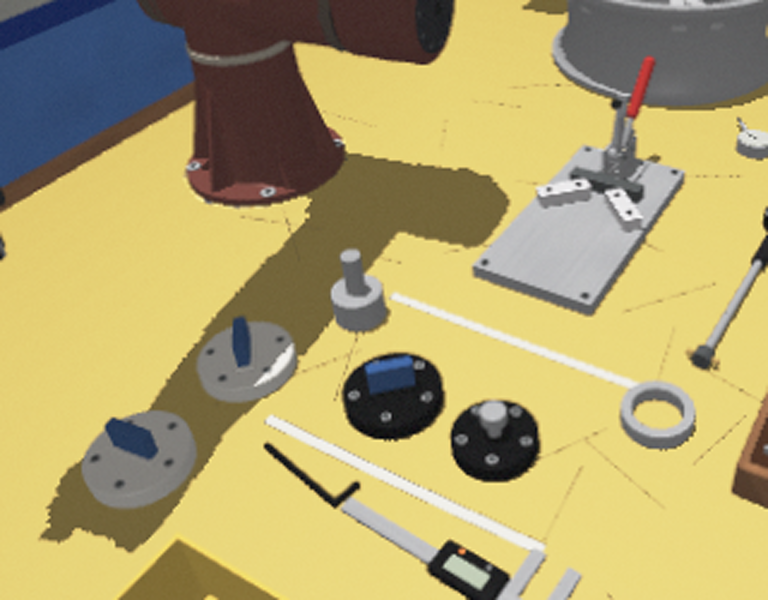

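View pics/t0c.png

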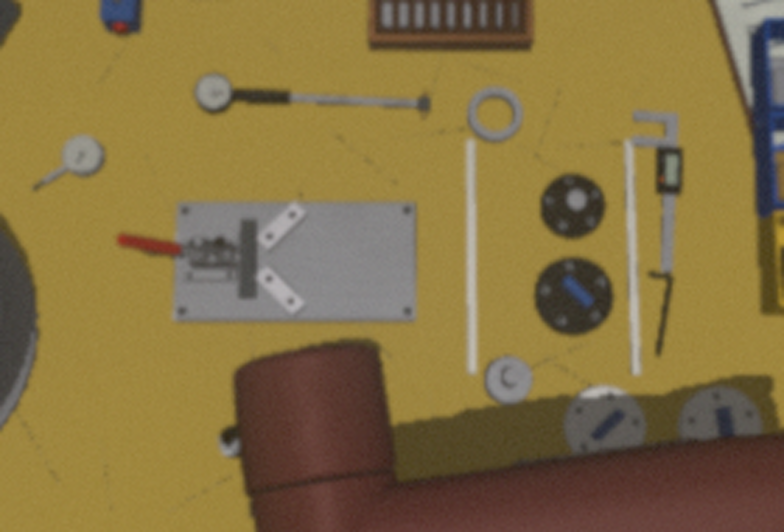

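The scene view shows the black disc with the blue bar at (193,270). Look-alikes are the white discs with blue bars at (130,261) and (88,301), and the black disc with the knob at (236,293). I choose the black one with the bar, which is at about (325,206) in the top view. In the top view the fixture's V opens to the right, so its x axis runs along world +y.

Run:
```python
from h import *
c=viewer.camera('top');im=c['pixels']
f=lambda x,y:(120+x/2.8,100+y/2.8)
print('base',atz(c,[f(175,204),f(416,204),f(416,322),f(174,322)],.02).round(4).tolist())
print('disc',atz(c,[f(574,296)],.022).round(4), 'knob',atz(c,[f(572,206)],.022).round(3))
hsv=cv2.cvtColor(im,cv2.COLOR_BGR2HSV)
m=((hsv[...,0]>100)&(hsv[...,0]<125)&(hsv[...,1]>110)).astype(np.uint8);m[:190]=0;m[225:]=0;m[:,:310]=0;m[:,345:]=0
p=np.argwhere(m)[:,::-1];print(len(p),p.mean(0))
w=atz(c,p,.058)[:,:2];print('bar',w.mean(0));u,s,v=np.linalg.svd(w-w.mean(0));print(np.degrees(np.arctan2(v[0,1],v[0,0])),s/np.sqrt(len(w))*np.sqrt(12))
s=env.observe();d=viewer.camera('wrist');print(np.array(d['hand_eye']).round(3).tolist(),d['mtx'])
cv2.imwrite('pics/w0.png',d['pixels']); print(proj(d,[[w.mean(0)[0],w.mean(0)[1],.058]],s))
S=viewer.camera('scene');print('scene chk',atz(S,[(30+392/2.4,110+385/2.4)],.022))
# base plate by grey seg
g=((hsv[...,1]<60)&(hsv[...,2]>90)).astype(np.uint8);n,l,st,ce=cv2.connectedComponentsWithStats(g);k=[i for i in range(1,n) if st[i,4]>1500];print(st[k])
```

```text
base [[0.6065, 0.2504, 0.02], [0.608, -0.0927, 0.02], [0.4384, -0.0929, 0.02], [0.4372, 0.2452, 0.02]]
disc [[ 0.4758 -0.3146  0.022 ]] knob [[ 0.605 -0.315  0.022]]
24 [325.875 203.375]
bar [ 0.47923491 -0.31305645]
-132.53608172359714 [0.04018939 0.00890503]
[[-0.0, -0.954, -0.299, 0.078], [1.0, -0.0, 0.001, 0.0], [-0.001, -0.299, 0.954, -0.171], [0.0, 0.0, 0.0, 1.0]] [[273.33728219   0.         252.88506932]
 [  0.         273.33728219 186.7138355 ]
 [  0.           0.           1.        ]]
[[ 102.86809934 -191.34735463]]
scene chk [[ 0.47876976 -0.31250819  0.022     ]]
[[    0     0   512   329 51710]
 [  182   172    87    43  3346]]
```

Request:
{"name": "apply_moves", "arguments": {"deltas": [[[-1, 0, 0, -0.6, -0.173], [-1, 0, 0, -0.6, -0.173], [-1, 0, 0, -0.6, -0.173], [-1, 0, 0, -0.6, -0.173], [-1, 0, 0, -0.6, -0.173], [-1, 0, 0, -0.6, -0.173], [-1, 0, 0, -0.6, -0.173], [-1, 0, 0, -0.6, -0.173]]]}}

```text
clock: 2.05
ee_pos: [0.2208, -0.5579, 0.2509]
eef_rot: [[-0.195, 0.981, 0.0], [0.981, 0.195, -0.0], [-0.0, -0.0, -1.0]]
ft_force: [-0.9, 0.9, 0.7]
grip_width: 0.0855
grasp_force: 0.0
```

Request:
{"name": "apply_moves", "arguments": {"deltas": [[[-1, 0, 0, 0, -0.173], [-1, 0, 0, 0, -0.173], [-1, 0, 0, 0, -0.173], [-1, 0, 0, 0, -0.173], [-1, 0, 0, 0, -0.173], [-1, 0, 0, 0, -0.173], [-1, 0, 0, 0, -0.173], [-1, 0, 0, 0, -0.17]]]}}

```text
clock: 3.05
ee_pos: [0.2208, -0.5579, 0.2507]
eef_rot: [[-1.0, -0.006, 0.0], [-0.006, 1.0, -0.0], [-0.0, -0.0, -1.0]]
ft_force: [-0.2, 0.1, 0.2]
grip_width: 0.0855
grasp_force: 0.0
```

Request:
{"name": "apply_moves", "arguments": {"deltas": [[[-1, -1.5, 3.8, 0, 0], [-1, -1.5, 3.8, 0, 0], [-1, -1.5, 3.8, 0, 0], [-1, -1.5, 3.8, 0, 0], [-1, -1.5, 3.8, 0, 0], [-1, -1.5, 3.8, 0, 0], [-1, -1.5, 3.8, 0, 0], [-1, -1.5, 3.8, 0, 0]]]}}

```text
clock: 4.05
ee_pos: [0.3411, -0.2527, 0.2508]
eef_rot: [[-1.0, 0.0, 0.0], [0.0, 1.0, -0.001], [-0.0, -0.001, -1.0]]
ft_force: [0.5, -0.5, 0.1]
grip_width: 0.0854
grasp_force: 0.0
```

Request:
{"name": "apply_moves", "arguments": {"deltas": [[[-1, -1.5, 3.8, 0, 0], [-1, -1.5, 3.8, 0, 0], [-1, -1.5, 3.8, 0, 0], [-1, -1.5, 3.8, 0, 0], [-1, -1.5, 3.8, 0, 0], [-1, -1.5, 3.8, 0, 0], [-1, -1.5, 3.8, 0, 0], [-1, 0, 0, 0, 0]]]}}

```text
clock: 5.05
ee_pos: [0.446, 0.0142, 0.2507]
eef_rot: [[-1.0, -0.004, 0.0], [-0.004, 1.0, 0.0], [-0.0, 0.0, -1.0]]
ft_force: [-0.4, -1.1, 0.8]
grip_width: 0.0856
grasp_force: 0.0
```

Run:
```python
from h import *
s=env.observe();c=viewer.camera('wrist');cv2.imwrite('pics/w1.png',c['pixels']);np.savez('pics/w1.npz',mtx=c['mtx'],k1=c['k1'],hand_eye=c['hand_eye'],R=s['eef_rot'],p=s['ee_pos'])
print(s['clock'],s['qpos'].round(1),s['ee_pos'],s['eef_rot'].round(3).tolist(),s['ft_force'])
for t in('fixture','jaw_left','jaw_right','clamp_grip','clamp_foot'):
    print(t,[(round(r['score'],2),np.round(r['at']).tolist(),int(r['pixels'].sum())) for r in models.regions_of(c,t)])
```

```text
5.05 [-15.1 -19.9 -13.4  96.6   0.  -15.3] [0.44600977 0.01421399 0.25070112] [[-1.0, -0.004, 0.0], [-0.004, 1.0, 0.0], [-0.0, 0.0, -1.0]] [-0.44491849 -1.13255653  0.81177643]
fixture [(0.85, [207.0, 301.0], 23736)]
jaw_left [(0.84, [177.0, 309.0], 888), (0.63, [203.0, 302.0], 23655), (0.4, [176.0, 44.0], 4267)]
jaw_right [(0.78, [233.0, 303.0], 972), (0.46, [174.0, 43.0], 4245)]
clamp_grip [(0.77, [235.0, 452.0], 1803), (0.67, [172.0, 44.0], 4226), (0.67, [205.0, 301.0], 23728), (0.24, [323.0, 262.0], 692)]
clamp_foot [(0.57, [248.0, 394.0], 208), (0.37, [175.0, 43.0], 4278)]
```

View pics/w1.png

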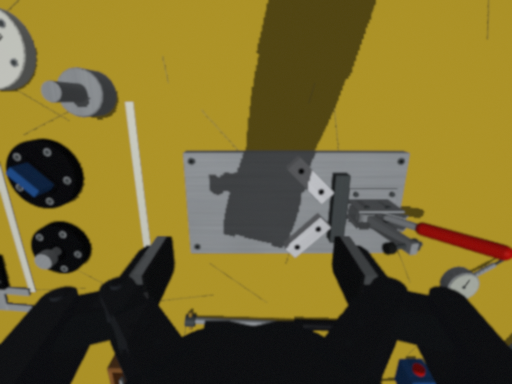

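The wrist view shows the fixture with base corners at about (184,151), (409,151), (410,252) and (190,254). The V blocks are at (309,177) and (303,233), and the red grip is near (452,235), well clear of the rest. I'll fit the base rectangle to its edges.

```bash
cat > fit.py <<'E'
from h import *
from scipy.optimize import least_squares
z=np.load('pics/w1.npz');c={k:z[k] for k in('mtx','hand_eye')};c['k1']=float(z['k1']);s=dict(eef_rot=z['R'],ee_pos=z['p'])
im=cv2.imread('pics/w1.png');sat=cv2.GaussianBlur(cv2.cvtColor(im,cv2.COLOR_BGR2HSV)[...,1],(3,3),0).astype(float)
def edge(v,a):  # subpixel crossing of saturation 100
    i=np.where((v[:-1]-100)*(v[1:]-100)<0)[0]
    return a+i[0]+(v[i[0]]-100)/(v[i[0]]-v[i[0]+1]) if len(i)==1 else None
E_={'near':[],'far':[],'front':[]}
for x in range(195,400,3):
    y=edge(sat[142:162,x],142); 
    if y: E_['near'].append((x,y))
    y=edge(sat[244:262,x],244)
    if y and x<330: E_['far'].append((x,y))
for y in range(160,245,3):
    x=edge(sat[y,176:200],176)
    if x: E_['front'].append((x,y))
W={k:atz(c,v,.02 if k!='front' else .02,s) for k,v in E_.items()}
for k in W: print(k,len(W[k]),W[k][0].round(4),W[k][-1].round(4))
for k in('near','far'):
    p=np.polyfit(W[k][:,1],W[k][:,0],1);print(k,p,np.abs(np.polyval(p,W[k][:,1])-W[k][:,0]).max())
p=np.polyfit(W['front'][:,0],W['front'][:,1],1);print('front',p)
# blue bar
E
python3 fit.py
python3 - <<'E'
from h import *
z=np.load('pics/w1.npz');c={k:z[k] for k in('mtx','hand_eye')};c['k1']=float(z['k1']);s=dict(eef_rot=z['R'],ee_pos=z['p'])
print(proj(c,[[.5225,.0475,.042],[.5225,.125,.04],[.5225,-.093,.02],[.5225,.2645,.13],[.4785,-.313,.022]],s))
im=cv2.imread('pics/w1.png');hsv=cv2.cvtColor(im,cv2.COLOR_BGR2HSV)
r=((hsv[...,0]<8)|(hsv[...,0]>172))&(hsv[...,1]>150)&(hsv[...,2]>80);r[:, :410]=0;r[330:]=0
p=np.argwhere(r)[:,::-1];print(len(p),p.min(0),p.max(0),p.mean(0))
print('jaws',atz(c,[(309,177),(303,233)],.04,s))
E
```

```text
near 69 [ 0.4418 -0.0713  0.02  ] [0.4405 0.2326 0.02  ]
far 26 [ 0.6146 -0.0818  0.02  ] [0.6134 0.1394 0.02  ]
front 28 [ 0.4561 -0.0906  0.02  ] [ 0.5977 -0.0899  0.02  ]
near [-0.00303766  0.44106104] 0.0006141742806283212
far [5.56188861e-04 6.14637040e-01] 0.0068092839854341225
front [ 0.00430508 -0.09249339]
[[274.74461707 207.03711599]
 [326.13257669 206.68824088]
 [184.31292568 201.48871996]
 [459.70163081 234.47294948]
 [ 39.96181912 174.42775551]]
1175 [416 224] [511 259] [465.72765957 241.34553191]
jaws [[0.47631772 0.09612163 0.04      ]
 [0.5664402  0.09276823 0.04      ]]
```

```bash
cat > ov.py <<'E'
from h import *
z=np.load('pics/w1.npz');c={k:z[k] for k in('mtx','hand_eye')};c['k1']=float(z['k1']);s=dict(eef_rot=z['R'],ee_pos=z['p'])
def draw(fx,fy,yaw,col,img,K,o):
    a=np.radians(yaw);R=np.array([[np.cos(a),-np.sin(a)],[np.sin(a),np.cos(a)]])
    def T(P): P=np.array(P,float);return np.c_[P[:,:2]@R.T+[fx,fy],P[:,2]]
    q=.7071
    L=[[(-.218,-.085,.02),(.122,-.085,.02),(.122,.085,.02),(-.218,.085,.02),(-.218,-.085,.02)],
       [(-.0389-.0375*q,-(-.0389-.0375*q),.04),(-.0389+.0375*q,-(-.0389+.0375*q),.04)],[(-.0389-.0375*q,(-.0389-.0375*q),.04),(-.0389+.0375*q,(-.0389+.0375*q),.04)],
       [(.077,0,.065),(.077+.14*.695,0,.065+.14*.719)]]
    for l in L:
        p=(proj(c,T(l),s)-o+.5)*K;cv2.polylines(img,[p.round().astype(int)],False,col,1)
im=cv2.imread('pics/w1.png');o=np.array([175,130]);K=3
g=cv2.resize(im[130:270,175:435],None,fx=K,fy=K,interpolation=cv2.INTER_CUBIC)
draw(.5225,.125,90.2,(0,0,255),g,K,o);draw(.5275,.127,90,(0,255,0),g,K,o)
cv2.imwrite('pics/ov1.png',g)
E
python3 ov.py
```

```text
(no output)
```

View pics/ov1.png

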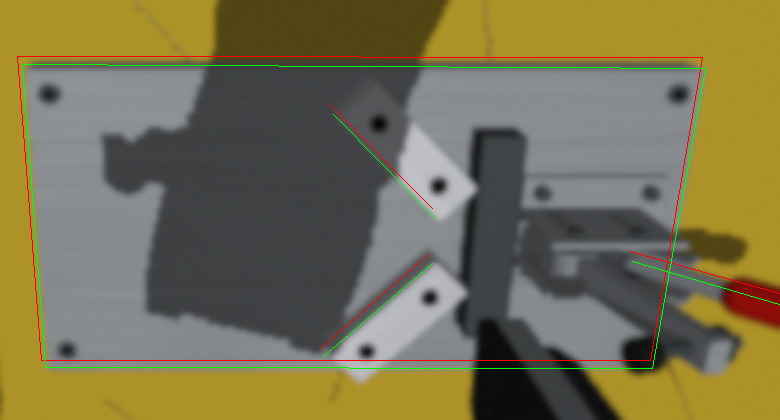

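The green overlay, fixture origin at (0.5275, 0.127) with x along +y, matches the base outline and both V faces. Now to the plate.

Request:
{"name": "apply_moves", "arguments": {"deltas": [[[-1, -0.3, -4.3, 0.6, 0], [-1, -0.3, -4.3, 0.6, 0], [-1, -0.3, -4.3, 0.6, 0], [-1, -0.3, -4.3, 0.6, 0], [-1, -0.3, -4.3, 0.6, 0], [-1, -0.3, -4.3, 0.6, 0], [-1, -0.3, -4.3, 0.6, 0], [-1, -0.3, -4.3, 0.6, 0]]]}}

```text
clock: 6.35
ee_pos: [0.469, -0.3341, 0.2026]
eef_rot: [[-1.0, 0.001, 0.0], [0.001, 1.0, -0.0], [-0.0, -0.0, -1.0]]
ft_force: [-0.4, 0.1, -0.1]
grip_width: 0.0852
grasp_force: 0.0
```

Request:
{"name": "apply_moves", "arguments": {"deltas": [[[-1, 0, 0, 0, -0.166], [-1, 0, 0, 0, -0.166], [-1, 0, 0, 0, -0.166], [-1, 0, 0, 0, -0.166], [-1, 0, 0, 0, -0.166], [-1, 0, 0, 0, 0]]]}}

```text
clock: 7.1
ee_pos: [0.4692, -0.3325, 0.2027]
eef_rot: [[-0.676, -0.736, -0.0], [-0.736, 0.676, -0.0], [0.0, -0.0, -1.0]]
ft_force: [0.9, -0.5, 0.1]
grip_width: 0.0853
grasp_force: 0.0
```

Run:
```python
from h import *
s=env.observe();c=viewer.camera('wrist');im=c['pixels']
print(s['clock'],s['qpos'].round(1),s['ee_pos'],s['eef_rot'].round(3).tolist(),s['ft_force'])
q=proj(c,[[.4785,-.313,.058]],s)[0];print(q)
hsv=cv2.cvtColor(im,cv2.COLOR_BGR2HSV)
m=((hsv[...,0]>100)&(hsv[...,0]<125)&(hsv[...,1]>110)&(hsv[...,2]>40)).astype(np.uint8)
n,l,st,ce=cv2.connectedComponentsWithStats(m)
for i in range(1,n):
    if st[i,4]>60: print(st[i],ce[i])
for r in models.regions_of(c,'gauge_plate'):
    print(round(r['score'],2),r['at'],r['pixels'].sum())
x,y=q.astype(int)
o=np.array([max(0,x-110),max(0,y-90)]);cr=im[o[1]:y+90,o[0]:x+110]
cv2.imwrite('pics/w2.png',im);print(o);cv2.imwrite('pics/w2c.png',cv2.resize(cr,None,fx=3,fy=3))
np.savez('pics/w2.npz',mtx=c['mtx'],k1=c['k1'],hand_eye=c['hand_eye'],R=s['eef_rot'],p=s['ee_pos'])
```

```text
7.1 [-48.3   1.6   1.   89.4  -0.  -95.8] [ 0.46915513 -0.3325107   0.20271256] [[-0.676, -0.736, -0.0], [-0.736, 0.676, -0.0], [0.0, -0.0, -1.0]] [ 0.87190531 -0.53057349  0.10990532]
[259.02414931 183.97023663]
[331  41  52  20 799] [356.7534418   50.79098874]
[   0   76   52   76 2177] [ 18.06430868 103.11254019]
[252 159  15  46 562] [258.14412811 180.78469751]
0.88 [172.5, 255.6] 5351
0.64 [346.7, 391.2] 2994
[149  93]
```

View pics/w2c.png

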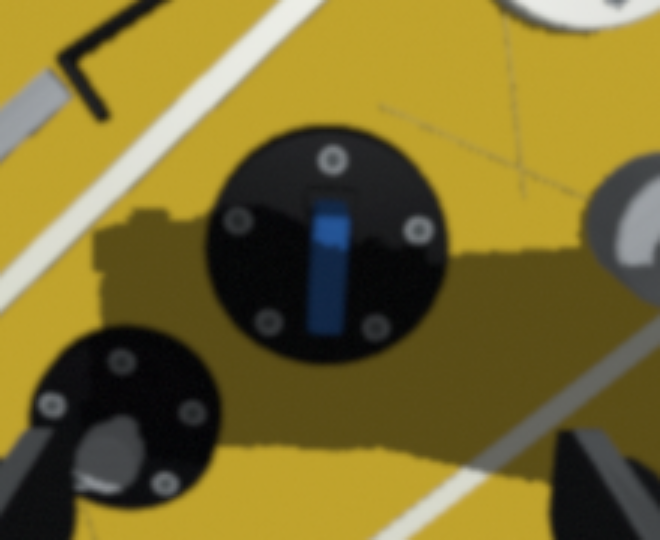

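This is the black disc, centred near crop (327,243), with the blue bar running top to bottom. The knob plate is clear at lower left.

Run:
```python
from h import *
z=np.load('pics/w2.npz');c={k:z[k] for k in('mtx','hand_eye')};c['k1']=float(z['k1']);s=dict(eef_rot=z['R'],ee_pos=z['p'])
f=lambda x,y:(149+(x+.5)/3-.5,93+(y+.5)/3-.5)
w=atz(c,[f(207,245),f(447,245),f(327,363)],.022,s)[:,:2]
A=np.c_[2*w,np.ones(3)];r=np.linalg.solve(A,(w**2).sum(1));print('centre',r[:2],'rad',np.sqrt(r[2]+r[0]**2+r[1]**2))
b=atz(c,[f(332,215),f(325,335)],.058,s)[:,:2];print('bar',b.mean(0),np.linalg.norm(b[0]-b[1]))
d=b[1]-b[0];R=np.array(s['eef_rot'])[:2,:2]
print('axis deg',np.degrees(np.arctan2(*d[::-1]))); 
for n,p in(('c',r[:2]),('bar',b.mean(0))): print(n,'tool shift cm',(R.T@(p-s['ee_pos'][:2])*100).round(2))
print('axis in tool',(R.T@d).round(4))
```

```text
centre [ 0.47985524 -0.31314468] rad 0.05340726614895179
bar [ 0.47998551 -0.31295317] 0.05067837206917262
axis deg 44.55606931727586
c tool shift cm [-2.15  0.52]
bar tool shift cm [-2.17  0.53]
axis in tool [-0.0506 -0.0025]
```

Request:
{"name": "apply_moves", "arguments": {"deltas": [[[-1, -2.15, 0.52, 2, 0], [-1, 0, 0, 3, 0.05], [-1, 0, 0, 3, 0], [-1, 0, 0, 3, 0], [-1, 0, 0, 3, 0], [-1, 0, 0, 2, 0], [-1, 0, 0, 1.4, 0], [-1, 0, 0, 0, 0]]], "grip_force": 60}}

```text
clock: 8.2
ee_pos: [0.48, -0.3123, 0.0281]
eef_rot: [[-0.711, -0.703, -0.001], [-0.703, 0.711, 0.001], [0.0, 0.001, -1.0]]
ft_force: [-0.3, 0.9, 0.1]
grip_width: 0.0853
grasp_force: 0.0
```

Request:
{"name": "apply_moves", "arguments": {"deltas": [[[1, 0, 0, 0, 0], [1, 0, 0, 0, 0], [1, 0, 0, 0, 0], [1, 0, 0, 0, 0], [1, 0, 0, 0, 0], [1, 0, 0, 0, 0], [1, 0, 0, 0, 0]]]}}

```text
clock: 9.07
ee_pos: [0.481, -0.3131, 0.0295]
eef_rot: [[-0.711, -0.703, 0.001], [-0.703, 0.711, -0.001], [0.0, -0.002, -1.0]]
ft_force: [1.3, -1.2, 5.8]
grip_width: 0.0
grasp_force: 2.8
```

Run:
```python
from h import *
s=env.observe();c=viewer.camera('wrist');d=viewer.camera('scene')
print(s)
a=c['pixels'];b=cv2.resize(d['pixels'][190:330,80:290],(512,341))
cv2.imwrite('pics/w3.png',np.vstack([a,b])[:, :][::1])
v=np.zeros((384,800,3),np.uint8);v[:,:400]=a[:,56:456];v[:267,400:]=cv2.resize(d['pixels'][190:330,80:290],(400,267));cv2.imwrite('pics/w3.png',v)
```

```text
{'clock': 9.075, 'qpos': array([-4.61148594e+01,  3.75407859e+00, -1.48607790e+01,  7.12792313e+01,
       -7.63703943e-04, -9.08163829e+01]), 'joint_vel': array([ 0.05105736,  0.03760715,  0.05575454, -0.01392206,  0.06858879,
       -0.08575974]), 'joint_torque': array([ 1.83834736e-01, -4.89071202e+01,  4.51005971e+01,  7.47296736e-01,
       -2.63017084e-02, -7.38984204e-05]), 'ee_pos': array([ 0.48100353, -0.31314752,  0.02948002]), 'eef_rot': array([[-7.10780804e-01, -7.03412419e-01,  1.27179891e-03],
       [-7.03413568e-01,  7.10779539e-01, -1.34150881e-03],
       [ 3.96653166e-05, -1.84811932e-03, -9.99998291e-01]]), 'ft_force': array([ 1.31494411, -1.24948451,  5.81397459]), 'wrist_torque': array([-0.31110327, -0.25983441, -0.03706446]), 'grasp_force': 2.759498657334234, 'grip_width': 4.0828561042699396e-05}
```

View pics/w3.png

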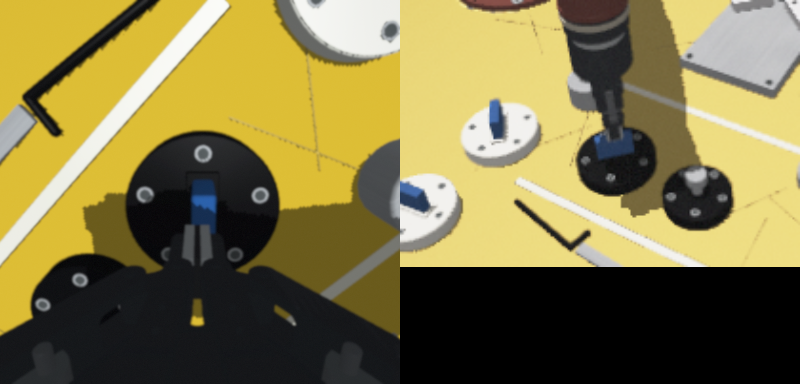

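Run:
```python
from h import *
s=env.observe();c=viewer.camera('wrist');cv2.imwrite('pics/w4.png',c['pixels'])
R=np.array(s['eef_rot']);p=s['ee_pos']
print('tcp',proj(c,[p],s),'grasp',proj(c,[p-.019*R[:,2]],s))
b=lambda x,y,z:p*[1,1,0]+R[:,0]*x+R[:,1]*y+[0,0,z]
print('bar end if centred',proj(c,[b(.025,-.007,.058),b(.025,.007,.058),b(.025,.007,.022),b(.025,-.007,.022)],s).round(0).tolist())
print('disc left/right/far if centred',proj(c,[b(0,-.055,.022),b(0,.055,.022),b(.055,0,.022)],s).round(0).tolist())
print(atz(c,[(182,205),(336,205)],.022,s))
im=c['pixels'];cv2.imwrite('pics/w4c.png',cv2.resize(im[110:310,170:350],None,fx=3,fy=3,interpolation=cv2.INTER_CUBIC))
```

```text
tcp [[254.14215118 216.60381195]] grasp [[254.24078745 229.09550696]]
bar end if centred [[242.0, 196.0], [267.0, 196.0], [264.0, 178.0], [244.0, 178.0]]
disc left/right/far if centred [[177.0, 212.0], [332.0, 212.0], [254.0, 134.0]]
[[ 0.51278623 -0.35304818  0.022     ]
 [ 0.43659359 -0.27619373  0.022     ]]
```

View pics/w4c.png

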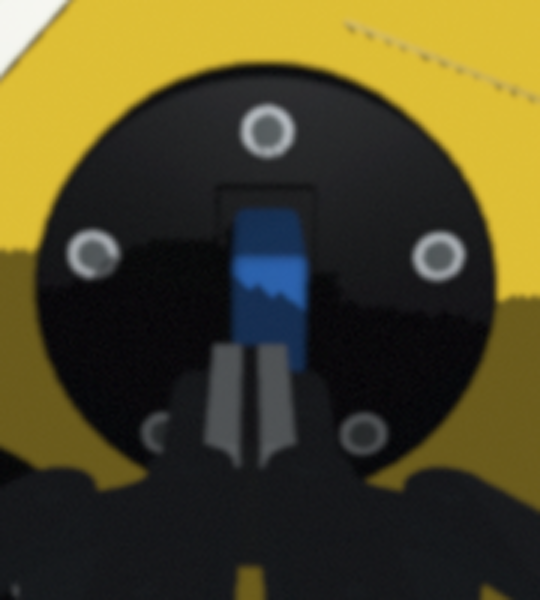

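The fingers closed on top of the bar: the wrist view shows the tips about 28 mm higher than the reported TCP, and the bar about 3 mm to tool +y. I'll reopen, shift, and descend carefully while watching the force.

Request:
{"name": "apply_moves", "arguments": {"deltas": [[[-1, 0, 0, -0.3, 0], [-1, 0, 0, 0, 0], [-1, 0, 0.2, 0, 0], [-1, 0, 0, 0.3, 0], [-1, 0, 0, 0.4, 0], [-1, 0, 0, 0.3, 0], [-1, 0, 0, 0.3, 0], [-1, 0, 0, 0, 0]]]}}

```text
clock: 10.22
ee_pos: [0.4788, -0.3109, 0.0183]
eef_rot: [[-0.711, -0.703, -0.0], [-0.703, 0.711, 0.0], [0.0, 0.001, -1.0]]
ft_force: [-0.3, 0.2, -0.0]
grip_width: 0.0856
grasp_force: 0.0
```

Run:
```python
from h import *
s=env.observe();c=viewer.camera('wrist');d=viewer.camera('scene')
print(s['qpos'].round(2),s['ee_pos'],s['ft_force'])
v=np.zeros((400,800,3),np.uint8);v[:384,:400]=c['pixels'][:,56:456];v[:,400:]=cv2.resize(d['pixels'][210:310,140:240],(400,400),interpolation=cv2.INTER_CUBIC);cv2.imwrite('pics/w5.png',v)
```

```text
[-46.12   3.9  -15.9   70.23  -0.   -90.82] [ 0.47881247 -0.31092377  0.01834186] [-0.28211737  0.21896926 -0.00062837]
```

View pics/w5.png

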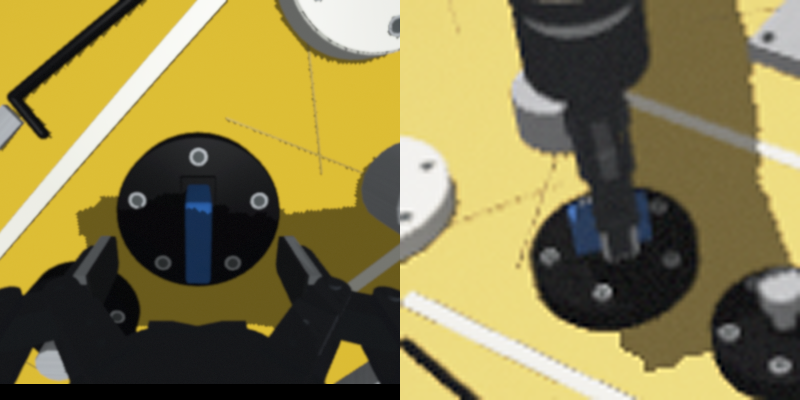

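Request:
{"name": "apply_moves", "arguments": {"deltas": [[[-1, 0, 0, 0.4, 0], [-1, 0, 0, 0.4, 0], [-1, 0, 0, 0.4, 0], [-1, 0, 0, 0.4, 0], [-1, 0, 0, 0, 0]]]}}

```text
clock: 10.95
ee_pos: [0.4787, -0.3108, 0.0022]
eef_rot: [[-0.711, -0.703, -0.001], [-0.703, 0.711, 0.001], [0.0, 0.001, -1.0]]
ft_force: [0.3, 0.5, 0.9]
grip_width: 0.0852
grasp_force: 0.0
```

Request:
{"name": "apply_moves", "arguments": {"deltas": [[[1, 0, 0, 0, 0], [1, 0, 0, 0, 0], [1, 0, 0, 0, 0], [1, 0, 0, 0, 0], [1, 0, 0, 0, 0], [1, 0, 0, 0, 0], [1, 0, 0, 0, 0]]]}}

```text
clock: 11.82
ee_pos: [0.479, -0.3112, 0.0029]
eef_rot: [[-0.711, -0.703, 0.0], [-0.703, 0.711, -0.0], [0.0, -0.0, -1.0]]
ft_force: [-1.4, 1.5, 3.6]
grip_width: 0.0129
grasp_force: 60.5
```

Gripped (12.9 mm, 60 N). Lifting, turning, carrying.

Request:
{"name": "apply_moves", "arguments": {"deltas": [[[1, 0, 0, -2, 0], [1, 0, 0, -4, 0], [1, 0, 0, -4, 0], [1, 0, 0, -2, 0.156], [1, 0, 0, 0, 0.156], [1, 0, 0, 0, 0.156], [1, 0, 0, 0, 0.156], [1, 0, 0, 0, 0.156]]], "grip_force": 100}}

```text
clock: 12.82
ee_pos: [0.4786, -0.3107, 0.1228]
eef_rot: [[-1.0, 0.005, -0.001], [0.005, 1.0, 0.001], [0.001, 0.001, -1.0]]
ft_force: [-0.2, 0.2, -6.9]
grip_width: 0.0123
grasp_force: 98.3
```

Request:
{"name": "apply_moves", "arguments": {"deltas": [[[1, -0.5, 2.0, 0, 0], [1, -0.6, 4, 0, 0], [1, -0.8, 4.5, 0, 0], [1, -0.8, 4.5, 0, 0], [1, -0.8, 4.5, 0, 0], [1, -0.7, 4.5, 0, 0], [1, -0.5, 3.0, 0, 0], [1, -0.2, 1.8, 0, 0]]]}}

```text
clock: 13.82
ee_pos: [0.5276, -0.0209, 0.1228]
eef_rot: [[-1.0, -0.004, -0.0], [-0.004, 1.0, 0.0], [0.0, 0.0, -1.0]]
ft_force: [0.3, -0.1, -6.6]
grip_width: 0.0123
grasp_force: 98.7
```

Run:
```python
from h import *
s=env.observe();c=viewer.camera('wrist');d=viewer.camera('scene')
print(s['clock'],s['qpos'].round(1),s['ee_pos'],s['eef_rot'].round(4).tolist(),s['ft_force'],s['grip_width'])
v=np.zeros((400,800,3),np.uint8);v[:384,:400]=c['pixels'][:,56:456];v[:,400:]=cv2.resize(d['pixels'][130:270,210:350],(400,400),interpolation=cv2.INTER_CUBIC);cv2.imwrite('pics/w6.png',v)
```

```text
13.825 [-16.5  -6.6 -15.3  81.4   0.  -16.7] [ 0.52760499 -0.02092913  0.122844  ] [[-1.0, -0.0036, -0.0004], [-0.0036, 1.0, 0.0003], [0.0004, 0.0003, -1.0]] [ 0.28570121 -0.1214684  -6.56947134] 0.012280550042545548
```

View pics/w6.png

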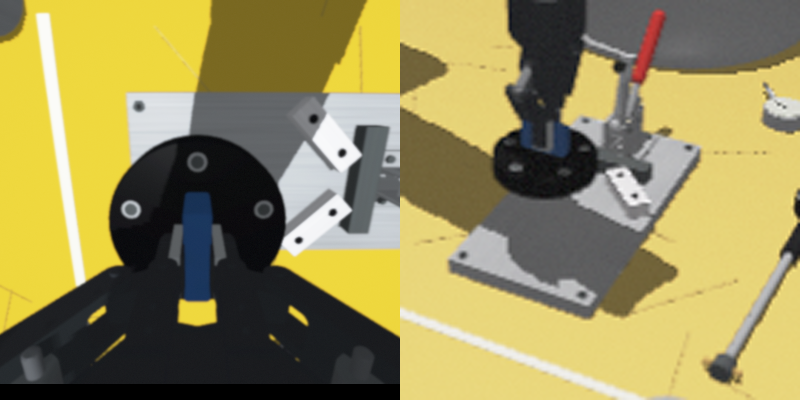

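The plate is held level over the base, in front of the V, with the clamp open. Lowering now.

Request:
{"name": "apply_moves", "arguments": {"deltas": [[[1, 0, 0, 1.5, 0], [1, 0, 0, 2.5, 0], [1, 0, 0, 2.5, 0], [1, 0, 0, 1.8, 0], [1, 0, 0, 0.9, 0], [1, 0, 0, 0.4, 0], [1, 0, 0, 0.2, 0], [1, 0, 0, 0.1, 0]]]}}

```text
clock: 14.92
ee_pos: [0.5284, -0.0232, 0.0243]
eef_rot: [[-1.0, -0.0, 0.001], [-0.0, 1.0, -0.0], [-0.001, -0.0, -1.0]]
ft_force: [-0.1, -0.4, -6.6]
grip_width: 0.0125
grasp_force: 98.7
```

Request:
{"name": "apply_moves", "arguments": {"deltas": [[[1, 0, 0, 0.05, 0], [1, 0, 0, 0, 0]]]}}

```text
clock: 15.18
ee_pos: [0.5281, -0.0231, 0.0234]
eef_rot: [[-1.0, -0.0, 0.0], [-0.0, 1.0, -0.0], [-0.0, -0.0, -1.0]]
ft_force: [-0.7, 0.1, -6.7]
grip_width: 0.012
grasp_force: 98.7
```

Request:
{"name": "apply_moves", "arguments": {"deltas": [[[1, 0, 0, 0.05, 0], [1, 0, 0, 0.0, 0]]]}}

```text
clock: 15.42
ee_pos: [0.5282, -0.0231, 0.0231]
eef_rot: [[-1.0, -0.0, 0.001], [-0.0, 1.0, -0.0], [-0.001, -0.0, -1.0]]
ft_force: [-0.5, 0.6, -2.9]
grip_width: 0.0121
grasp_force: 99.5
```

Request:
{"name": "apply_moves", "arguments": {"deltas": [[[1, 0, 0, 0.03, 0], [1, 0, 0, 0.0, 0]]]}}

```text
clock: 15.68
ee_pos: [0.5284, -0.0232, 0.0231]
eef_rot: [[-1.0, -0.0, 0.001], [-0.0, 1.0, -0.0], [-0.001, -0.0, -1.0]]
ft_force: [-1.4, 1.2, 3.6]
grip_width: 0.0121
grasp_force: 99.9
```

Request:
{"name": "apply_moves", "arguments": {"deltas": [[[1, 0, 0, -0.02, 0], [1, 0, 1, 0, 0], [1, 0, 1.5, 0, 0], [1, 0, 1.5, 0, 0], [1, 0, 1.2, 0, 0], [1, 0, 0.8, 0, 0], [1, 0, 0.4, 0, 0], [1, 0, 0, 0, 0]]]}}

```text
clock: 16.68
ee_pos: [0.5282, 0.0426, 0.023]
eef_rot: [[-1.0, -0.002, 0.001], [-0.002, 1.0, 0.001], [-0.001, 0.001, -1.0]]
ft_force: [-0.3, 2.4, 6.4]
grip_width: 0.0121
grasp_force: 100.7
```

Run:
```python
from h import *
s=env.observe();c=viewer.camera('wrist');im=c['pixels'];cv2.imwrite('pics/w7.png',im);print(s['ee_pos'],s['ft_force'].round(2),s['wrist_torque'].round(3),s['clock'])
p=s['ee_pos']
def P(fx,fy,x,y,z):return [fx-y,fy+x,z]
q=.7071;fx,fy=.5275,.127
L=[[(-.0389-.0375*q,.0389+.0375*q),(-.0389+.0375*q,.0389-.0375*q)],[(-.0389-.0375*q,-.0389-.0375*q),(-.0389+.0375*q,-.0389+.0375*q)]]
o=np.array([200,60]);K=4
g=cv2.resize(im[60:210,200:400],None,fx=K,fy=K,interpolation=cv2.INTER_CUBIC)
for l in L: cv2.polylines(g,[((proj(c,[P(fx,fy,a,b,.04) for a,b in l],s)-o+.5)*K).round().astype(int)],False,(0,255,0),1)
t=np.linspace(0,2*np.pi,90);cx,cy=p[0]-.001,p[1]
cv2.polylines(g,[((proj(c,np.c_[cx+.055*np.cos(t),cy+.055*np.sin(t),0*t+.042],s)-o+.5)*K).round().astype(int)],True,(0,0,255),1)
cv2.imwrite('pics/w7c.png',g)
```

```text
[0.52824643 0.04258391 0.02304787] [-0.28  2.37  6.39] [ 0.316  0.014 -0.03 ] 16.675
```

View pics/w7c.png

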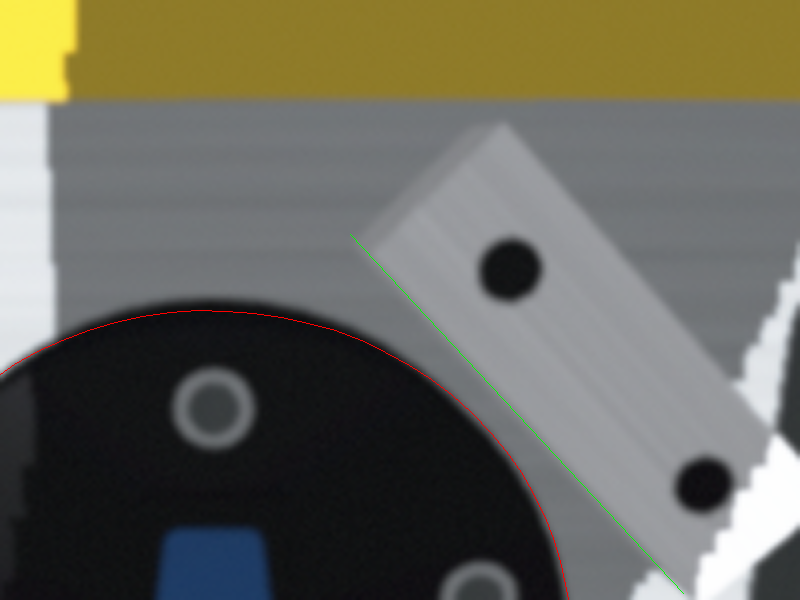

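Both the V face and the plate rim match the overlay, with about 6 mm left to go. I'll ease the down-force, then step in.

Request:
{"name": "apply_moves", "arguments": {"deltas": [[[1, 0, 0, -0.03, 0], [1, 0, 0.1, 0, 0], [1, 0, 0.1, 0, 0], [1, 0, 0, 0, 0]]]}}

```text
clock: 17.23
ee_pos: [0.528, 0.043, 0.023]
eef_rot: [[-1.0, -0.0, 0.0], [-0.0, 1.0, -0.0], [-0.0, -0.0, -1.0]]
ft_force: [0.4, 0.3, 5.1]
grip_width: 0.0122
grasp_force: 100.6
```

Request:
{"name": "apply_moves", "arguments": {"deltas": [[[1, 0, 0.06, 0, 0], [1, 0, 0, 0, 0]]]}}

```text
clock: 17.48
ee_pos: [0.5281, 0.0434, 0.0231]
eef_rot: [[-1.0, 0.0, 0.0], [0.0, 1.0, -0.001], [-0.0, -0.001, -1.0]]
ft_force: [-0.1, -1.3, 6.3]
grip_width: 0.0119
grasp_force: 100.5
```

Request:
{"name": "apply_moves", "arguments": {"deltas": [[[1, 0, 0.08, -0.03, 0], [1, 0, 0.08, 0, 0], [1, 0, 0, 0, 0]]]}}

```text
clock: 17.85
ee_pos: [0.5278, 0.0452, 0.0231]
eef_rot: [[-1.0, -0.0, -0.0], [-0.0, 1.0, -0.0], [0.0, -0.0, -1.0]]
ft_force: [-0.2, -2.0, 3.0]
grip_width: 0.0121
grasp_force: 100.2
```

Request:
{"name": "apply_moves", "arguments": {"deltas": [[[1, 0, 0.05, 0, 0], [1, 0, 0, 0, 0]]]}}

```text
clock: 18.1
ee_pos: [0.5278, 0.0457, 0.0231]
eef_rot: [[-1.0, -0.0, -0.0], [-0.0, 1.0, 0.0], [0.0, 0.0, -1.0]]
ft_force: [-0.1, -0.2, 1.8]
grip_width: 0.0121
grasp_force: 100.1
```

Request:
{"name": "apply_moves", "arguments": {"deltas": [[[1, 0, 0.05, 0, 0], [1, 0, 0, 0, 0]]]}}

```text
clock: 18.35
ee_pos: [0.5278, 0.0462, 0.023]
eef_rot: [[-1.0, -0.0, -0.0], [-0.0, 1.0, 0.0], [0.0, 0.0, -1.0]]
ft_force: [-0.4, -0.7, 1.8]
grip_width: 0.0124
grasp_force: 100.0
```

Request:
{"name": "apply_moves", "arguments": {"deltas": [[[1, 0, 0.04, 0, 0], [1, 0, 0, 0, 0]]]}}

```text
clock: 18.6
ee_pos: [0.5278, 0.0466, 0.0231]
eef_rot: [[-1.0, -0.0, -0.0], [-0.0, 1.0, 0.0], [0.0, 0.0, -1.0]]
ft_force: [-0.4, -1.3, 0.7]
grip_width: 0.0121
grasp_force: 99.9
```

Request:
{"name": "apply_moves", "arguments": {"deltas": [[[1, 0, 0.04, 0, 0], [1, 0, 0, 0, 0]]]}}

```text
clock: 18.85
ee_pos: [0.5278, 0.047, 0.0231]
eef_rot: [[-1.0, -0.0, -0.0], [-0.0, 1.0, -0.0], [0.0, -0.0, -1.0]]
ft_force: [0.6, -1.0, 1.3]
grip_width: 0.0121
grasp_force: 99.8
```

Request:
{"name": "apply_moves", "arguments": {"deltas": [[[1, 0, 0.03, 0, 0], [1, 0, 0, 0, 0]]]}}

```text
clock: 19.1
ee_pos: [0.5278, 0.0473, 0.0231]
eef_rot: [[-1.0, -0.0, -0.0], [-0.0, 1.0, 0.0], [0.0, 0.0, -1.0]]
ft_force: [0.2, -0.9, -0.6]
grip_width: 0.012
grasp_force: 99.8
```

Request:
{"name": "apply_moves", "arguments": {"deltas": [[[1, 0, 0.04, 0, 0], [1, 0, 0, 0, 0]]]}}

```text
clock: 19.35
ee_pos: [0.5278, 0.0477, 0.0231]
eef_rot: [[-1.0, -0.0, -0.0], [-0.0, 1.0, -0.0], [0.0, -0.0, -1.0]]
ft_force: [0.3, -0.9, -0.4]
grip_width: 0.0121
grasp_force: 99.7
```

Request:
{"name": "apply_moves", "arguments": {"deltas": [[[1, 0, 0.03, 0, 0], [1, 0, 0, 0, 0]]]}}

```text
clock: 19.6
ee_pos: [0.5278, 0.048, 0.0231]
eef_rot: [[-1.0, -0.0, -0.0], [-0.0, 1.0, -0.0], [0.0, -0.0, -1.0]]
ft_force: [-0.7, 0.0, -0.9]
grip_width: 0.0122
grasp_force: 99.6
```

Request:
{"name": "apply_moves", "arguments": {"deltas": [[[1, 0, 0.03, 0, 0], [1, 0, 0, 0, 0]]]}}

```text
clock: 19.85
ee_pos: [0.5278, 0.0483, 0.0231]
eef_rot: [[-1.0, -0.0, -0.0], [-0.0, 1.0, 0.0], [0.0, 0.0, -1.0]]
ft_force: [0.5, 0.1, -1.8]
grip_width: 0.0121
grasp_force: 99.5
```

Request:
{"name": "apply_moves", "arguments": {"deltas": [[[1, 0, 0.03, 0, 0], [1, 0, 0, 0, 0]]]}}

```text
clock: 20.1
ee_pos: [0.5278, 0.0486, 0.0231]
eef_rot: [[-1.0, -0.0, -0.0], [-0.0, 1.0, 0.0], [0.0, 0.0, -1.0]]
ft_force: [0.2, -0.1, -2.1]
grip_width: 0.0118
grasp_force: 99.5
```

Request:
{"name": "apply_moves", "arguments": {"deltas": [[[1, 0, 0.03, 0, 0], [1, 0, 0, 0, 0]]]}}

```text
clock: 20.35
ee_pos: [0.5278, 0.0489, 0.023]
eef_rot: [[-1.0, -0.0, -0.0], [-0.0, 1.0, 0.0], [0.0, 0.0, -1.0]]
ft_force: [1.1, 0.0, -2.8]
grip_width: 0.0123
grasp_force: 99.4
```

Request:
{"name": "apply_moves", "arguments": {"deltas": [[[1, 0, 0.03, 0, 0], [1, 0, 0, 0, 0]]]}}

```text
clock: 20.6
ee_pos: [0.5279, 0.049, 0.0231]
eef_rot: [[-1.0, -0.0, 0.0], [-0.0, 1.0, -0.0], [-0.0, -0.0, -1.0]]
ft_force: [0.6, -1.8, -4.7]
grip_width: 0.0124
grasp_force: 99.2
```

Request:
{"name": "apply_moves", "arguments": {"deltas": [[[1, 0, 0.02, 0.01, 0], [1, 0, 0, 0, 0]]]}}

```text
clock: 20.85
ee_pos: [0.5281, 0.0492, 0.0231]
eef_rot: [[-1.0, -0.0, 0.0], [-0.0, 1.0, -0.0], [-0.0, -0.0, -1.0]]
ft_force: [1.1, -2.3, -4.4]
grip_width: 0.0123
grasp_force: 99.2
```

Run:
```python
from h import *
for i in range(4):
    s=env.observe();print(s['ft_force'].round(2),s['wrist_torque'].round(3),s['ee_pos'].round(5));viewer.camera('wrist')
```

```text
[ 1.11 -2.28 -4.37] [-0.501 -0.3    0.033] [0.52805 0.04917 0.02309]
[ 1.91 -2.1  -5.01] [-0.526 -0.303  0.054] [0.52805 0.04916 0.0231 ]
[ 0.93 -2.85 -4.12] [-0.626 -0.348  0.051] [0.52803 0.04915 0.02309]
[ 1.67 -2.92 -3.62] [-0.612 -0.313  0.068] [0.52809 0.04915 0.02311]
```

Contact is mostly on the left face, so I'll shift slightly to +x and push gently.

Request:
{"name": "apply_moves", "arguments": {"deltas": [[[1, -0.02, 0.02, 0, 0], [1, 0, 0, 0, 0]]]}}

```text
clock: 21.3
ee_pos: [0.5283, 0.0494, 0.0231]
eef_rot: [[-1.0, -0.0, 0.0], [-0.0, 1.0, -0.0], [-0.0, -0.0, -1.0]]
ft_force: [1.8, -3.3, -4.8]
grip_width: 0.0118
grasp_force: 99.0
```

```bash
cat > f.py <<'E'
from h import *
F=[];
for i in range(5):
    s=env.observe();F.append(np.r_[s['ft_force'],s['ee_pos']*1000]);viewer.camera('wrist')
m=np.mean(F,0);print(m.round(2),'std',np.std(F,0)[:3].round(1),'NL',((-m[1]+m[0])/2**.5).round(2),'NR',((-m[1]-m[0])/2**.5).round(2),s['wrist_torque'].round(2),s['clock'])
E
python3 f.py
```

```text
[  1.98  -3.66  -4.28 528.26  49.41  23.13] std [0.3 0.6 0.5] NL 3.99 NR 1.19 [-0.79 -0.52  0.09] 21.5
```

Request:
{"name": "apply_moves", "arguments": {"deltas": [[[1, -0.04, 0.01, 0, 0], [1, 0, 0, 0, 0]]]}}

```text
clock: 21.8
ee_pos: [0.5285, 0.0497, 0.0231]
eef_rot: [[-1.0, -0.0, -0.0], [-0.0, 1.0, 0.0], [0.0, 0.0, -1.0]]
ft_force: [1.6, -2.2, -5.1]
grip_width: 0.0126
grasp_force: 99.0
```

```bash
python3 f.py
```

```text
[  1.98  -2.69  -4.06 528.52  49.66  23.1 ] std [0.3 0.3 0.6] NL 3.3 NR 0.5 [-0.55 -0.37  0.08] 22.0
```

Request:
{"name": "apply_moves", "arguments": {"deltas": [[[1, -0.06, 0.03, 0, 0], [1, 0, 0, 0, 0], [1, 0, 0, 0, 0]]]}}

```text
clock: 22.42
ee_pos: [0.5289, 0.05, 0.0231]
eef_rot: [[-1.0, -0.0, -0.0], [-0.0, 1.0, -0.0], [0.0, -0.0, -1.0]]
ft_force: [-2.6, -3.3, -2.0]
grip_width: 0.0121
grasp_force: 99.4
```

```bash
python3 f.py
```

```text
[ -2.    -2.26  -0.94 528.88  49.97  23.07] std [0.4 0.5 0.6] NL 0.18 NR 3.01 [-0.44  0.46  0.06] 22.625
```

Request:
{"name": "apply_moves", "arguments": {"deltas": [[[1, 0.02, 0.03, 0, 0], [1, 0, 0, 0, 0], [1, 0, 0, 0, 0]]]}}

```text
clock: 23.05
ee_pos: [0.5289, 0.05, 0.0231]
eef_rot: [[-1.0, -0.0, -0.0], [-0.0, 1.0, -0.0], [0.0, -0.0, -1.0]]
ft_force: [-2.7, -5.0, -2.0]
grip_width: 0.0118
grasp_force: 99.6
```

```bash
python3 f.py
```

```text
[ -2.63  -4.85  -1.31 528.91  49.99  23.1 ] std [0.5 0.3 0.4] NL 1.57 NR 5.29 [-0.86  0.45  0.09] 23.25
```

Request:
{"name": "apply_moves", "arguments": {"deltas": [[[1, 0.03, 0.03, 0, 0], [1, 0, 0, 0, 0], [1, 0, 0, 0, 0]]]}}

```text
clock: 23.68
ee_pos: [0.5289, 0.05, 0.0231]
eef_rot: [[-1.0, 0.0, 0.0], [0.0, 1.0, -0.001], [-0.0, -0.001, -1.0]]
ft_force: [-1.2, -5.7, -2.2]
grip_width: 0.0122
grasp_force: 99.3
```

```bash
python3 f.py
```

```text
[ -0.96  -5.73  -2.52 528.9   50.02  23.11] std [0.3 0.3 0.5] NL 3.38 NR 4.73 [-1.12  0.16  0.08] 23.875
```

Request:
{"name": "apply_moves", "arguments": {"deltas": [[[1, 0.02, 0.03, 0, 0], [1, 0, 0.03, 0, 0], [1, 0, 0, 0, 0], [1, 0, 0, 0, 0]]]}}

```text
clock: 24.42
ee_pos: [0.5289, 0.0501, 0.0232]
eef_rot: [[-1.0, 0.0, 0.001], [0.0, 1.0, -0.002], [-0.001, -0.002, -1.0]]
ft_force: [-0.0, -8.3, -2.0]
grip_width: 0.0121
grasp_force: 99.3
```

```bash
python3 f.py
```

```text
[-2.2000e-01 -8.2200e+00 -2.5000e+00  5.2891e+02  5.0080e+01  2.3200e+01] std [0.4 0.2 0.4] NL 5.66 NR 5.97 [-1.7   0.04  0.11] 24.625
```

Request:
{"name": "apply_moves", "arguments": {"deltas": [[[1, 0, 0.04, 0.02, 0], [1, 0, 0.04, 0, 0], [1, 0, 0, 0, 0], [1, 0, 0, 0, 0]]]}}

```text
clock: 25.18
ee_pos: [0.5289, 0.0501, 0.0233]
eef_rot: [[-1.0, 0.001, 0.001], [0.001, 1.0, -0.004], [-0.001, -0.004, -1.0]]
ft_force: [-0.8, -12.2, -0.4]
grip_width: 0.0124
grasp_force: 99.7
```

```bash
python3 f.py
```

```text
[-1.6100e+00 -1.1880e+01 -1.6000e-01  5.2892e+02  5.0110e+01  2.3270e+01] std [0.5 0.4 0.3] NL 7.27 NR 9.54 [-2.49  0.39  0.07] 25.375
```

12 N even push held. Holding a bit more, then relaxing and releasing partway.

Request:
{"name": "apply_moves", "arguments": {"deltas": [[[1, 0.01, 0, 0, 0], [1, 0, 0, 0, 0], [1, 0, 0, 0, 0], [1, 0, -0.06, 0, 0], [1, 0, -0.06, 0, 0], [1, 0, -0.05, 0, 0], [1, 0, 0, 0, 0], [1, 0, 0, 0, 0]]]}}

```text
clock: 26.42
ee_pos: [0.5289, 0.05, 0.0231]
eef_rot: [[-1.0, -0.0, 0.001], [-0.0, 1.0, -0.0], [-0.001, -0.0, -1.0]]
ft_force: [2.1, -5.1, -2.8]
grip_width: 0.0124
grasp_force: 99.5
```

```bash
python3 f.py
```

```text
[  1.9   -5.3   -2.55 528.89  50.    23.09] std [0.4 0.6 0.3] NL 5.09 NR 2.4 [-1.01 -0.38 -0.04] 26.625
```

Request:
{"name": "apply_moves", "arguments": {"deltas": [[[1, -0.02, -0.02, 0, 0], [1, 0, 0, 0, 0], [0.3, 0, 0, 0, 0], [0.3, 0, 0, 0, 0], [0.3, 0, 0, 0, 0], [0.3, 0, 0, 0, 0]]], "grip_force": 30}}

```text
clock: 27.42
ee_pos: [0.5285, 0.0502, 0.0229]
eef_rot: [[-1.0, -0.0, -0.0], [-0.0, 1.0, 0.0], [0.0, 0.0, -1.0]]
ft_force: [-0.5, 0.5, -0.6]
grip_width: 0.03
grasp_force: 0.0
```

```bash
python3 f.py; python3 -c "
from h import *
c=viewer.camera('wrist');cv2.imwrite('pics/w8.png',c['pixels'])"
```

```text
[-9.0000e-02  0.0000e+00 -3.8000e-01  5.2851e+02  5.0080e+01  2.2890e+01] std [0.5 0.4 0.5] NL -0.06 NR 0.06 [ 0.01 -0.02 -0.01] 27.625
```

Released with no force on the tool. Up, over to the clamp grip, fingers shut.

Request:
{"name": "apply_moves", "arguments": {"deltas": [[[0.3, 0, 0, -1, 0], [0.3, 0, 0, -2, 0], [0.3, 0, 0, -4.5, 0], [0.3, 0, 0, -4.5, 0], [1, 0, 0, -4.5, 0], [1, 0, 0, -4.5, 0], [1, 0, 0, 0, 0]]]}}

```text
clock: 28.6
ee_pos: [0.5303, 0.0498, 0.2377]
eef_rot: [[-1.0, -0.0, 0.007], [-0.0, 1.0, -0.001], [-0.007, -0.001, -1.0]]
ft_force: [0.5, 0.6, 0.2]
grip_width: -0.0001
grasp_force: 0.0
```

Request:
{"name": "apply_moves", "arguments": {"deltas": [[[1, 0, 3, 0, 0], [1, 0, 4.5, 0, 0], [1, 0, 4.5, 0, 0], [1, 0, 4.5, 0, 0], [1, 0, 4.5, 0, 0], [1, 0, 2, 0, 0], [1, 0, 0, 0, 0]]]}}

```text
clock: 29.48
ee_pos: [0.5281, 0.2806, 0.2323]
eef_rot: [[-1.0, -0.002, -0.001], [-0.002, 1.0, -0.001], [0.001, -0.001, -1.0]]
ft_force: [0.0, -0.7, -0.6]
grip_width: -0.0002
grasp_force: 0.0
```

Run:
```python
from h import *
s=env.observe();c=viewer.camera('scene');w=viewer.camera('wrist')
print(s['clock'],s['ee_pos'],s['ft_force'],s['grip_width'])
def red(im,k):
    h=cv2.cvtColor(im,cv2.COLOR_BGR2HSV);r=((h[...,0]<6)|(h[...,0]>174))&(h[...,1]>160)&(h[...,2]>110)
    n,l,st,ce=cv2.connectedComponentsWithStats(r.astype(np.uint8));print(k,[(st[i].tolist(),ce[i].round(1).tolist()) for i in range(1,n) if st[i,4]>40])
red(c['pixels'],'scene');red(w['pixels'],'wrist')
f=lambda a,z:[.528,.1278+.077+a,z]
G=[f(.0625,.130),f(.028,.094),f(.097,.166)]
print('pred',proj(c,G).round(1).tolist(),proj(w,G,s).round(1).tolist())
# seated disc check: compare scene/top
t=viewer.camera('top');h=cv2.cvtColor(t['pixels'],cv2.COLOR_BGR2HSV)
for cam in(c,t):
  r=models.regions_of(cam,'gauge_plate');print([(round(x['score'],2),np.round(x['at'],1).tolist()) for x in r],proj(cam,[[.528,.05,.042]]))
```

```text
29.475 [0.52808479 0.28064669 0.23234538] [ 0.00959214 -0.696861   -0.64606442] -0.0002340713258880695
scene []
wrist []
pred [[297.6, 146.2], [293.4, 159.3], [301.9, 133.3]] [[239.8, 176.4], [211.6, 168.2], [275.7, 186.9]]
[(0.82, [262.6, 130.9]), (0.8, [303.2, 85.8]), (0.65, [199.0, 269.0])] [[270.7147906  197.77055129]]
[(0.8, [188.8, 233.8]), (0.77, [251.4, 335.0]), (0.63, [250.3, 378.6]), (0.33, [207.4, 354.0])] [[232.12464653 191.34382157]]
```

Request:
{"name": "apply_moves", "arguments": {"deltas": [[[1, 0, 0, 3, 0], [1, 0, 0, 3, 0], [1, 0, 0, 2, 0], [1, 0, 0, 1, 0], [1, 0, 0, 0.7, 0], [1, 0, 0, 0.7, 0], [1, 0, 0, 0, 0]]]}}

```text
clock: 30.6
ee_pos: [0.5286, 0.28, 0.1288]
eef_rot: [[-1.0, -0.0, 0.0], [-0.0, 1.0, -0.0], [-0.0, -0.0, -1.0]]
ft_force: [0.4, -0.2, 1.2]
grip_width: -0.0
grasp_force: 0.2
```

Request:
{"name": "apply_moves", "arguments": {"deltas": [[[1, 0, 0, 0.6, 0], [1, 0, 0, 0.6, 0], [1, 0, 0, 0.6, 0]]]}}

```text
clock: 30.98
ee_pos: [0.5285, 0.2801, 0.1105]
eef_rot: [[-1.0, -0.0, 0.0], [-0.0, 1.0, 0.0], [-0.0, 0.0, -1.0]]
ft_force: [0.9, 0.3, 2.3]
grip_width: -0.0001
grasp_force: 1.0
```

```bash
python3 f.py
```

```text
[ 6.4000e-01 -1.0000e-02  6.6000e-01  5.2814e+02  2.7995e+02  1.1006e+02] std [0.7 0.5 0.9] NL 0.46 NR -0.45 [-0.03  0.01 -0.01] 31.175
```

Request:
{"name": "apply_moves", "arguments": {"deltas": [[[1, 0, 0, 0.6, 0], [1, 0, 0, 0.6, 0], [1, 0, 0, 0.6, 0]]]}}

```text
clock: 31.6
ee_pos: [0.5285, 0.2801, 0.0925]
eef_rot: [[-1.0, -0.0, 0.0], [-0.0, 1.0, -0.0], [-0.0, -0.0, -1.0]]
ft_force: [0.3, -0.1, 2.1]
grip_width: -0.0004
grasp_force: 1.1
```

Request:
{"name": "apply_moves", "arguments": {"deltas": [[[1, 0, 0, 0.6, 0], [1, 0, 0, 0.6, 0]]]}}

```text
clock: 31.85
ee_pos: [0.5285, 0.2801, 0.0805]
eef_rot: [[-1.0, -0.0, 0.0], [-0.0, 1.0, 0.0], [-0.0, 0.0, -1.0]]
ft_force: [-0.5, -0.2, 2.5]
grip_width: -0.0001
grasp_force: 1.2
```

```bash
python3 f.py
python3 - <<'E'
from h import *
c=viewer.camera('scene');cv2.imwrite('pics/s9.png',c['pixels'])
h=cv2.cvtColor(c['pixels'],cv2.COLOR_BGR2HSV);r=((h[...,0]<8)|(h[...,0]>172))&(h[...,1]>140)&(h[...,2]>60);r[:,:250]=0;r[:100]=0;r[200:]=0;r[:,350:]=0
p=np.argwhere(r)[:,::-1];print(len(p),p.min(0),p.max(0),p.mean(0))
for th in(46,30,20,10,0):
    a=np.radians(th);print(th,proj(c,[[.528,.2048+q*np.cos(a),.065+q*np.sin(a)] for q in(.04,.09,.14)]).round(0).tolist())
E
```

```text
[-1.9000e-01 -7.0000e-02  2.5000e-01  5.2810e+02  2.7988e+02  8.0030e+01] std [0.3 0.3 1.2] NL -0.08 NR 0.19 [ 0.02 -0.01  0.05] 32.05
41 [293 143] [304 160] [296.85365854 155.09756098]
46 [[293.0, 159.0], [298.0, 146.0], [302.0, 133.0]]
30 [[294.0, 161.0], [299.0, 149.0], [304.0, 138.0]]
20 [[294.0, 162.0], [299.0, 152.0], [304.0, 143.0]]
10 [[294.0, 163.0], [300.0, 155.0], [305.0, 148.0]]
0 [[294.0, 165.0], [299.0, 159.0], [304.0, 153.0]]
```

The handle is following (about 20° left). Continuing down.

Request:
{"name": "apply_moves", "arguments": {"deltas": [[[1, 0, 0, 0.5, 0], [1, 0, 0, 0.5, 0], [1, 0, 0, 0.4, 0]]]}}

```text
clock: 32.52
ee_pos: [0.5285, 0.2801, 0.0666]
eef_rot: [[-1.0, -0.0, 0.0], [-0.0, 1.0, 0.0], [-0.0, 0.0, -1.0]]
ft_force: [-0.2, 1.7, 2.1]
grip_width: -0.0001
grasp_force: 1.1
```

Request:
{"name": "apply_moves", "arguments": {"deltas": [[[1, 0, 0, 0.4, 0], [1, 0, 0, 0.3, 0]]]}}

```text
clock: 32.78
ee_pos: [0.5286, 0.2802, 0.0599]
eef_rot: [[-1.0, -0.0, 0.0], [-0.0, 1.0, 0.0], [-0.0, 0.0, -1.0]]
ft_force: [-0.3, 1.4, 5.5]
grip_width: -0.0
grasp_force: 2.3
```

Request:
{"name": "apply_moves", "arguments": {"deltas": [[[1, 0, 0, 0.3, 0], [1, 0, 0, 0, 0]]]}}

```text
clock: 33.02
ee_pos: [0.5285, 0.28, 0.0567]
eef_rot: [[-1.0, -0.0, 0.0], [-0.0, 1.0, -0.0], [-0.0, -0.0, -1.0]]
ft_force: [-0.5, 0.6, 2.0]
grip_width: 0.0002
grasp_force: 1.0
```

Request:
{"name": "apply_moves", "arguments": {"deltas": [[[1, 0, 0, 0.2, 0], [1, 0, 0, 0.2, 0]]]}}

```text
clock: 33.28
ee_pos: [0.5286, 0.2801, 0.0528]
eef_rot: [[-1.0, -0.0, 0.0], [-0.0, 1.0, -0.0], [-0.0, -0.0, -1.0]]
ft_force: [0.0, 2.3, 2.5]
grip_width: -0.0002
grasp_force: 1.6
```

Request:
{"name": "apply_moves", "arguments": {"deltas": [[[1, 0, 0, 0.2, 0], [1, 0, 0, 0, 0]]]}}

```text
clock: 33.52
ee_pos: [0.5281, 0.2797, 0.0502]
eef_rot: [[-1.0, -0.0, -0.001], [-0.0, 1.0, -0.001], [0.001, -0.001, -1.0]]
ft_force: [-0.2, 0.5, -0.6]
grip_width: -0.0001
grasp_force: 0.1
```

Request:
{"name": "apply_moves", "arguments": {"deltas": [[[1, 0, 0, 0.15, 0], [1, 0, 0, 0, 0]]]}}

```text
clock: 33.78
ee_pos: [0.5282, 0.2798, 0.0493]
eef_rot: [[-1.0, -0.0, -0.001], [-0.0, 1.0, -0.001], [0.001, -0.001, -1.0]]
ft_force: [-1.5, 0.4, 3.4]
grip_width: 0.0001
grasp_force: 1.7
```

It snapped over. One more small press to confirm the stop, then lift away and check.

Request:
{"name": "apply_moves", "arguments": {"deltas": [[[1, 0, 0, 0.06, 0], [1, 0, 0, 0, 0]]]}}

```text
clock: 34.02
ee_pos: [0.5283, 0.2798, 0.0492]
eef_rot: [[-1.0, -0.0, -0.0], [-0.0, 1.0, -0.001], [0.0, -0.001, -1.0]]
ft_force: [-3.2, -0.9, 7.7]
grip_width: 0.0001
grasp_force: 3.8
```

Request:
{"name": "apply_moves", "arguments": {"deltas": [[[1, 0, 0, -1, 0], [1, 0, 0, -3, 0], [1, 0, 0, -4, 0], [1, 0, 0, -4, 0], [1, 0, 0, -4, 0], [1, 0, 0, 0, 0]]]}}

```text
clock: 34.78
ee_pos: [0.5303, 0.2804, 0.2128]
eef_rot: [[-1.0, -0.0, 0.006], [-0.0, 1.0, 0.001], [-0.006, 0.001, -1.0]]
ft_force: [0.5, 0.1, 0.5]
grip_width: -0.0001
grasp_force: 0.0
```

```bash
python3 f.py
python3 - <<'E'
from h import *
c=viewer.camera('scene')
h=cv2.cvtColor(c['pixels'],cv2.COLOR_BGR2HSV);r=((h[...,0]<8)|(h[...,0]>172))&(h[...,1]>140)&(h[...,2]>60);r[:,:250]=0;r[:100]=0;r[200:]=0;r[:,350:]=0
p=np.argwhere(r)[:,::-1];print(len(p),p.min(0),p.max(0),p.mean(0))
for th in(46,10,0):
    a=np.radians(th);print(th,proj(c,[[.528,.2048+q*np.cos(a),.069+q*np.sin(a)] for q in(.04,.09,.14)]).round(0).tolist())
for n in('scene','top'):
    c=viewer.camera(n)
    for t in('gauge_plate','clamp_foot','clamp_grip'):
        print(n,t,[(round(x['score'],2),np.round(x['at'],1).tolist()) for x in models.regions_of(c,t)])
    print(proj(c,[[.528,.05,.042],[.528,.093,.045],[.528,.2948,.069]]).round(1).tolist())
E
```

```text
[ 2.6000e-01 -3.7000e-01 -4.2000e-01  5.2889e+02  2.8007e+02  2.0944e+02] std [0.6 0.8 0.7] NL 0.45 NR 0.08 [ 0.01  0.07 -0.01] 34.975
53 [293 152] [304 163] [299.0754717  157.41509434]
46 [[293.0, 158.0], [298.0, 145.0], [302.0, 132.0]]
10 [[294.0, 162.0], [300.0, 154.0], [305.0, 147.0]]
0 [[294.0, 164.0], [299.0, 158.0], [304.0, 152.0]]
scene gauge_plate [(0.89, [302.5, 89.5]), (0.8, [263.9, 133.1]), (0.78, [201.7, 270.4])]
scene clamp_foot []
scene clamp_grip [(0.68, [163.5, 296.8])]
[[270.7, 197.8], [276.3, 190.4], [299.5, 157.9]]
top gauge_plate [(0.92, [252.3, 333.6]), (0.71, [190.3, 237.4]), (0.6, [251.0, 375.6])]
top clamp_foot []
top clamp_grip [(0.5, [159.6, 360.8]), (0.44, [190.6, 166.3])]
[[232.1, 191.3], [221.0, 191.2], [167.9, 189.8]]
```

```bash
python3 -c "
from rig import env
print(env.job_done())"
```

```text
the job is handed in; nothing more can be done
None
```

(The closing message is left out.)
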